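Close up the parts case: clear the pen, press the lid home, snap both latches

ROBOT

A 6-joint arm with a two-finger parallel gripper is mounted at the origin on a cart in front of the work surface, level with it; the furniture and walls round the work are solid. World frame = base frame: x ahead of the robot, y to its left, z up, the work surface at z = 0. Lengths are in m, angles in rad, forces in N, time in s.
With the tool pointing down it reaches from about 0.35 to 0.85 m from the base axis. Payload 8.1 kg.
Tool frame: the origin (TCP) lies midway between the tips of the shut fingers; the grasp point (between the pads) lies 19 mm behind it; z points along the fingers, y is the line along which they close (so a half turn about z gives the same grasp; the last joint's range is limited). The gripper opens to 93 mm and grips with 3 to 60 N. Pads are 15 mm wide; open, the fingers measure 128 mm over their backs; the gripper's body (75 mm by 188 mm) begins 65 mm behind the grasp point.
Start: joints at [1.244, 0.13, 1.488, -0, 1.523, -0.085], TCP at [0.144, 0.583, 0.219] pointing down, gripper open.
Joint ranges: [-2.96, 2.96], [-0.89, 2.26], [0.02, 2.5], [-1.34, 4.48], [0, 2.73], [-2.66, 2.66]. Speed limits (rad/s): [2.39, 2.39, 2.79, 3.14, 3.14, 3.14].

INTERFACE

Orientations are given as a 3x3 rotation matrix whose columns are the frame's x, y, z axes.
In Python, from station import * gives the robot as it stands.
- The arm moves only by the shell command python3 -m crank 'ROWS' [FORCE]. ROWS is JSON, one flat list of numbers, 5 for each row, row after row: the shift along the tool's x, y, z in m, then the turn about the tool's z in rad, then the finger opening in m, from 0 to 0.093. A call has 1 to 5 rows; each row shifts and turns the commanded pose from where the row before left it, along the tool's axes as they then stand; what a row does not reach is not made up. A row lasts 1/8 s, in which the tool goes at most 62.5 mm and 10.7 degrees, less where a joint would pass 70% of its speed; a pose out of reach is approached as far as the arm can. A call with a gripper value outside its range is refused whole. The fingers move at their own pace and stop on an object; FORCE is the grip in N (left out, the last holds). Time passes only in rows, so rows that do not move let the fingers close. It gives the time, the measured TCP pose, the force, the opening and the grip force at its end, in the units of the state.
- observe(): the state, without advancing time (a new reading comes with each control period).
- grab_frame(name): name is "scene" or "top"; returns a dict with "image" (420x560x3 uint8, red, green, blue), "fx", "fy", "cx", "cy" (pixels), "dist_coeffs" ([k1, k2, p1, p2, k3] as OpenCV has them; the pictures are not rectified), "camera_from_world" (4x4, takes a point from world to camera coordinates). Camera axes: x right, y down, z forward; pixel columns grow to the right and rows downward; lengths in m; the calibration is good to about 2 mm. A picture is of the moment at which its call begins. There is no depth.
- close_job(): hands the job in; it is judged then, once.
The state is a dict: "time": time; "joint_pos": joint angles; "qd": joint speeds; "joint_efforts": joint torques, N m; "tool_pos": TCP position; "orientation": TCP orientation; "contact_force": force on the tool from outside, world axes, zero at the start; "ft_torque": the same for the moment, N m; "grip_width": opening from 0.0 (shut) to 1.0 (fully open); "grip_force": force on a finger pad.
Only numpy, scipy, OpenCV 4.12 (cv2) and the standard library are available. Lean on these libraries where they do the work, as an engineer would, in place of code of your own. Each camera call takes 0.05 s, during which the arm holds its last target. There are 200 camera calls.

TASK

Close up the open parts case where it stands: take out the marker pen left lying across its compartments and lay it on the worktop clear of the case, then swing the clear lid down and press firmly on its front edge until it has snapped fully home and gives no more. Then snap both black front latches shut, and leave everything else on the bench alone.

Things in the scene. Friction and masses are not known exactly. Their poses are not given: they have to be found in the camera images.
- parts_case: compartment case, blue tray, clear lid, 176 x 235 x 51 mm shut, about 1.8 kg, loose: slides if pushed sideways with over about 8 N. Origin: centre of the underside; -x front (two latches), +x hinge side, +y left. Outer walls at x = -83 (front) and y = +-118 mm, 42 mm high; dividers along x at y = +-70.5, +-23.5 mm, 36 mm high; a wall along y at x = +10 mm, 34 mm high
- parts_case_lid (a joint): the clear lid: 0 = fully home, grows as it opens; starts near upright, at 1.36 to 1.54 rad. Stiff hinge: stays at any angle, follows 1 to 2 N at the front edge. At 0.05 rad (front edge 8 mm proud) springy snap tongues stop it; about 10 N down on the front edge snaps it home (below 0.014). Shut, its flat top is at z = 50 mm, from x = -83 to +82 mm of the case; things lying on the dividers block it
- lid_hinge (a point): point on the lid's hinge axis, middle of its length: x = +85, z = 43.5 mm of the case; the axis runs along the case's y
- lid_front (a point): middle of the lid's front edge on its outer (top) face, 168 mm from the hinge axis and 7 mm off the plane through it. Its z axis is the outward normal of that face, its x axis points from the front edge to the hinge
- parts_case_latch_0 (a joint): left black latch flap, 26 mm wide, 20 mm high, 3 mm thick, hinged on the lid's front edge (case x = -85, y = +70, z = 48 mm with the lid shut). 0 = hanging down against the case front, shut; grows outward and up; starts at 1.0 to 1.35 (nearly level to the front); stays where left. Push its end down and back to the case: at 0.4 a nub stops it, about 6 N at its end snaps it under (shut: below 0.12)
- parts_case_latch_1 (a joint): right black latch flap, the same, at case y = -70 mm. A latch shut while the lid is still proud lands above its nub and keeps the lid up
- latch_0_end (a point): middle of the free (lower) end of the left flap's front face; with lid and latch shut it lies at case x = -86, y = +70, z = 30 mm
- latch_1_end (a point): the same point of the right flap, y = -70 mm
- marker_black: black and grey marker pen, 132 mm long along its own y, 16 mm thick, 18 g; lies on the dividers of the open case, underside at 36 mm above the worktop, roughly along the case's y. Origin: underside, middle of its length; grip the barrel between y = -25 and +65 mm. Free worktop to lay it on: around x = 0.46, y = 0.09 m from the robot base, along y
- clamp_fixture: bystander, fixed to the bench left of the case: toggle clamp on a white plate, 90 x 150 x 10 mm, the red handle up to 112 mm high; origin at the underside, 20 mm left of the plate's centre as the robot sees it
- pink_tin: bystander: short pink tin, 66 mm across, 64 mm high; origin centre of the underside
- screw_jar: bystander: small jar of brass screws with a white cap, 58 mm across, 68 mm high; origin centre of the underside
- tape_measure: bystander: yellow tape measure, 40 x 76 x 64 mm; origin centre of the underside
- box_seal: bystander: small brown carton, 62 x 95 x 50 mm; origin centre of the underside
- box_relay: bystander: smaller brown carton, 58 x 75 x 38 mm, stacked on the other; origin centre of the underside
- spool_copper: bystander: spool of copper wire, black flanges, 80 x 71 x 50 mm; origin at the underside near its centre
- screwdriver_a: bystander: red screwdriver lying near the front edge, 206 mm long along its own y, 30 mm high; origin under its middle

How it is judged:
By the outcome, as a careful person would: the job done as asked, in the order asked, and still so for the second after the job is handed in, with the robot touching nothing.
It also fails if it takes over 64 s, if anything falls off the work surface, if the arm or the gripper's body presses on something with over 40 N, if the wrist force passes 120 N, or if a joint passes its speed limit or range.

## Working session

There is one attempt and no reset: what is moved stays moved. The work goes in short steps, Python scripts to look and compute and a shell command to move; the robot and the scene stay as the last step left them, time stands still between calls to the robot, and variables do not carry over. Pictures are saved under pics/ and viewed, at most 10 in all, crops included, and the job is handed in when it is done.

```bash
ls; mkdir -p pics; python3 - <<'E'
from station import *
import cv2,numpy as np
s=observe();print(s)
for n in("scene","top"):
    f=grab_frame(n);cv2.imwrite(f"pics/{n}0.png",f["image"][:,:,::-1]);print(n,f["fx"],f["cx"],f["cy"],f["dist_coeffs"],np.round(f["camera_from_world"],3).tolist())
E
```

```text
pics
{'time': 0.0, 'joint_pos': array([ 1.24361446e+00,  1.31158926e-01,  1.48929704e+00, -3.90901593e-07,
        1.52301155e+00, -8.54029134e-02]), 'qd': array([-0.00045782,  0.00185586, -0.000361  , -0.00100389, -0.00068073,
       -0.00124659]), 'joint_efforts': array([ 1.18017197e-03, -5.59872508e+01, -4.91747725e+01,  7.68468459e-02,
        3.58113565e-02, -9.21874357e-05]), 'tool_pos': array([0.1434496 , 0.58199709, 0.21757905]), 'orientation': array([[-9.70913534e-01,  2.39429629e-01, -6.02167916e-04],
       [ 2.39430333e-01,  9.70911923e-01, -1.77553715e-03],
       [ 1.59535808e-04, -1.86807032e-03, -9.99998242e-01]]), 'contact_force': array([ 0.99857051, -1.02333225, -0.22713007]), 'ft_torque': array([-0.0496634 , -0.00349217,  0.04533528]), 'grip_force': 0.0, 'grip_width': 1.0031406980616162}
scene 416.4103365180354 280.3495000582345 208.0278047968669 [-0.10917647  0.          0.          0.          0.        ] [[0.652, -0.758, -0.004, -0.409], [-0.424, -0.359, -0.831, 0.238], [0.629, 0.544, -0.556, 0.777], [0.0, 0.0, 0.0, 1.0]]
top 398.2963810149945 275.39411932472785 212.40565946207326 [-0.0705884  0.         0.         0.         0.       ] [[0.004, -1.0, 0.004, -0.076], [-0.975, -0.005, -0.223, 0.525], [0.223, -0.003, -0.975, 1.16], [0.0, 0.0, 0.0, 1.0]]
```

View pics/scene0.png

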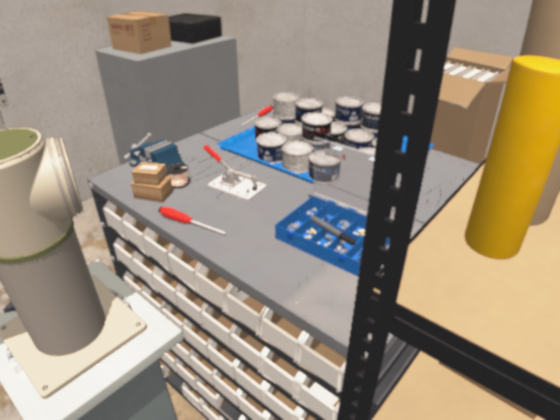

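View pics/top0.png

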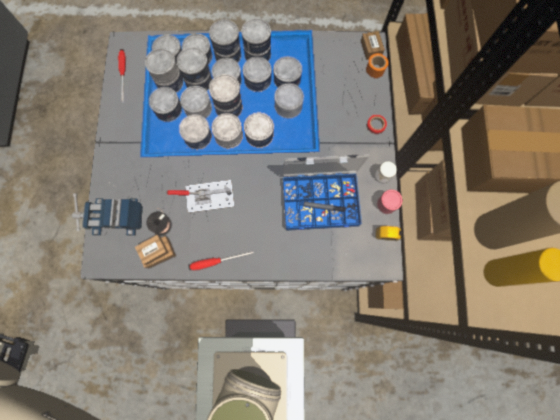

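The top view shows the case at about (320,202) with the lid standing behind it at (320,165), the pen at about (325,207), the clamp at (210,195), the jar, tin and tape at (388,170–232), and the screwdriver at (220,262). Next I'll measure the case and pen.

```bash
cat > h.py <<'E'
import cv2,numpy as np
from station import *
def KD(f): return np.array([[f["fx"],0,f["cx"]],[0,f["fy"],f["cy"]],[0,0,1]]),np.array(f["dist_coeffs"])
def ray(f,uv,z):
    K,D=KD(f);T=np.array(f["camera_from_world"]);R,t=T[:3,:3],T[:3,3]
    p=cv2.undistortPoints(np.array(uv,float).reshape(-1,1,2),K,D).reshape(-1,2)
    d=np.c_[p,np.ones(len(p))]@R; c=-R.T@t
    return c+d*((z-c[2])/d[:,2:])
def proj(f,P):
    K,D=KD(f);T=np.array(f["camera_from_world"])
    return cv2.projectPoints(np.array(P,float).reshape(-1,1,3),cv2.Rodrigues(T[:3,:3])[0],T[:3,3],K,D)[0].reshape(-1,2)
def crop(f,x0,y0,x1,y1,k,name,pts=()):
    im=cv2.resize(f["image"][y0:y1,x0:x1],None,fx=k,fy=k,interpolation=cv2.INTER_CUBIC)[:,:,::-1].copy()
    for u in pts: cv2.circle(im,tuple(int(round((a+.5-b)*k)) for a,b in zip(u,(x0,y0))),2,(0,0,255),-1)
    cv2.imwrite(name,im)
E
python3 - <<'E'
from h import *
f=grab_frame("top")
hsv=cv2.cvtColor(f["image"],cv2.COLOR_RGB2HSV)
m=cv2.inRange(hsv,(100,120,60),(125,255,255));m[:, :265]=0;m[:168]=0;m[245:]=0;m[:,375:]=0
m=cv2.morphologyEx(m,cv2.MORPH_CLOSE,np.ones((9,9)))
c=max(cv2.findContours(m,0,2)[0],key=cv2.contourArea)
q=cv2.approxPolyDP(c,6,True).reshape(-1,2);print(q.tolist(),cv2.minAreaRect(c))
print(ray(f,q,.042).round(4).tolist()); print(ray(f,q,0).round(4).tolist())
crop(f,260,145,410,245,5,"pics/topc.png")
E
```

```text
[[354, 175], [284, 178], [286, 227], [358, 224]] ((320.8204345703125, 201.08840942382812), (52.50627136230469, 74.16051483154297), 86.98721313476562)
[[0.6532, -0.324, 0.042], [0.6417, -0.1008, 0.042], [0.4837, -0.1068, 0.042], [0.4941, -0.33, 0.042]]
[[0.6671, -0.3328, 0.0], [0.6552, -0.1019, 0.0], [0.4917, -0.1081, 0.0], [0.5025, -0.339, 0.0]]
```

View pics/topc.png

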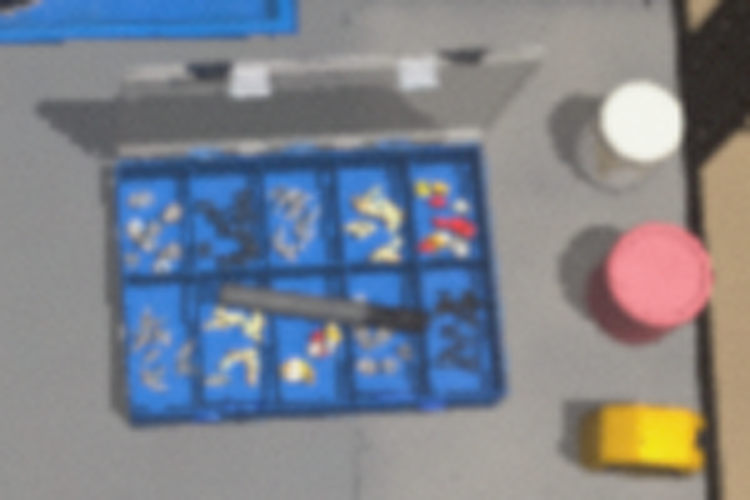

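The crop shows the tray rim corners at about (118,172), (482,148), (505,400) and (132,420). The pen runs from (222,292) to (425,320), dark cap on the right. The lid stands with its edge from (125,72) to (543,48), and the dark latches are at (210,70) and (463,57). Next I'll fit the case pose and check it with an overlay.

```bash
python3 - <<'E'
from h import *
f=grab_frame("top"); g=grab_frame("scene")
px=lambda a:np.array(a,float)/5+[260,145]-.1
A=ray(f,px([(193,276),(267,272),(343,269),(417,266)]),.034)[:,:2]; B=ray(f,px([(132,424),(505,402)]),0)[:,:2]
C=ray(f,px([(118,172),(482,148)]),.042)[:,:2]
W=np.r_[A,B,C]; M=np.array([(10,70.5),(10,23.5),(10,-23.5),(10,-70.5),(-83,118),(-83,-118),(83,118),(83,-118)])/1e3
for k in (4,6,8):
    m,w=M[:k],W[:k]; u=m-m.mean(0);v=w-w.mean(0)
    th=np.arctan2((u[:,0]*v[:,1]-u[:,1]*v[:,0]).sum(),(u*v).sum()); R=np.array([[np.cos(th),-np.sin(th)],[np.sin(th),np.cos(th)]])
    t=w.mean(0)-R@m.mean(0); print(k,th,t,((W-t)@R-M).round(4).tolist())
pen=ray(f,px([(222,292),(425,320)]),.045);print(pen,np.linalg.norm(pen[0]-pen[1]))
def cw(P): P=np.array(P,float)/1e3; return np.c_[P[:,:2]@R.T+t,P[:,2]]
pts=cw([(-83,118,42),(-83,-118,42),(83,118,42),(83,-118,42),(-83,118,0),(-83,-118,0),(10,70.5,34),(10,-70.5,34),(-83,70.5,36),(-83,-23.5,36),(85,110,43.5),(85,-110,43.5)])
crop(f,260,145,410,245,5,"pics/topd.png",proj(f,pts)); crop(g,255,180,405,290,5,"pics/scd.png",proj(g,np.r_[pts,pen]))
E
python3 -c "
import cv2,numpy as np
a=cv2.imread('pics/topd.png');b=cv2.imread('pics/scd.png')
c=np.zeros((1060,750,3),'u1');c[:500]=a;c[510:]=b;cv2.imwrite('pics/both.png',cv2.resize(c,None,fx=.56,fy=.56,interpolation=3))"
```

```text
4 0.05117382585612139 [ 0.56544198 -0.21798459] [[-0.0002, 0.0005], [0.0003, 0.0006], [0.0, -0.0005], [-0.0001, -0.0006], [0.0062, -0.005], [0.0092, -0.0086], [-0.0051, -0.0031], [0.0006, 0.0001]]
6 0.07523061092887486 [ 0.56809657 -0.21961096] [[-0.001, 0.002], [-0.0017, 0.0022], [-0.0031, 0.0011], [-0.0044, 0.001], [0.0064, -0.0014], [0.0037, -0.005], [-0.0049, -0.0031], [-0.0048, -0.0001]]
8 0.07266772578829718 [ 0.56691399 -0.22008806] [[0.0, 0.0024], [-0.0005, 0.0026], [-0.0018, 0.0015], [-0.003, 0.0014], [0.0073, -0.0012], [0.0052, -0.0048], [-0.004, -0.0026], [-0.0033, 0.0005]]
[[ 0.55852126 -0.16392659  0.045     ]
 [ 0.54124889 -0.29028394  0.045     ]] 0.12753240165302726
```

View pics/both.png

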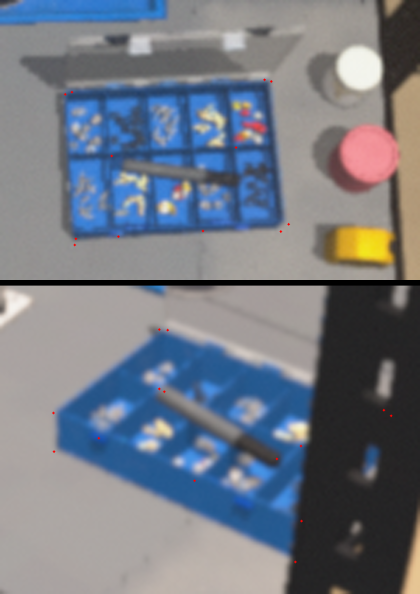

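The overlay agrees with the scene view to about 2–5 mm: the front-left corner is good and the front-right is slightly off. I'll refine it with line fits of the blue edges.

```bash
python3 - <<'E'
from h import *
f=grab_frame("top"); g=grab_frame("scene")
def mask(F,x0,y0,x1,y1):
    h=cv2.cvtColor(F["image"],cv2.COLOR_RGB2HSV);m=cv2.inRange(h,(98,110,40),(128,255,255));o=np.zeros_like(m);o[y0:y1,x0:x1]=m[y0:y1,x0:x1]
    return cv2.morphologyEx(o,cv2.MORPH_CLOSE,np.ones((7,7)))
def fit(P,name):
    P=P[:,:2]
    for _ in range(3):
        vx,vy,x,y=cv2.fitLine(P.astype(np.float32),cv2.DIST_HUBER,0,.0005,.0005).ravel();n=np.array([-vy,vx]);r=(P-[x,y])@n;P=P[abs(r)<.003]
    if vy<0:vx,vy=-vx,-vy
    print(name,"pt",round(x,4),round(y,4),"dir",round(vx,4),round(vy,4),"n",len(P),"ends",P[0].round(3),P[-1].round(3))
m=mask(g,260,180,365,290)
b=[(c,np.flatnonzero(m[:,c]).max()+.5) for c in range(282,356) if m[:,c].any()]
fit(ray(g,b,0),"scene front bottom z0")
t=[(np.flatnonzero(m[r]).min()-.5,r) for r in range(205,224) if m[r].any()]
fit(ray(g,t,.042),"scene left rim z42"); 
l=[(np.flatnonzero(m[r]).min()-.5,r) for r in range(228,238) if m[r].any()];print(l[:3],l[-2:])
m=mask(f,265,168,375,250)
b=[(c,np.flatnonzero(m[:,c]).max()+.5) for c in range(290,356)]
fit(ray(f,b,0),"top front bottom z0");fit(ray(f,b,.042),"same if rim")
t=[(np.flatnonzero(m[r]).min()-.5,r) for r in range(182,224)];fit(ray(f,t,.042),"top left rim");fit(ray(f,t,0),"left if z0")
t=[(np.flatnonzero(m[r]).max()+.5,r) for r in range(180,222)];fit(ray(f,t,.042),"top right rim")
t=[(c,np.flatnonzero(m[:,c]).min()-.5) for c in range(290,350)];fit(ray(f,t,.042),"top rear")
# pen in top: dark gray low-saturation blob within tray
for F,n,box in((f,"top",(286,190,352,216)),(g,"scene",(300,208,360,250))):
    h=cv2.cvtColor(F["image"],cv2.COLOR_RGB2HSV);x0,y0,x1,y1=box;o=np.zeros(h.shape[:2],np.uint8);o[y0:y1,x0:x1]=cv2.inRange(h,(0,0,0),(180,95,150))[y0:y1,x0:x1]
    c=max(cv2.findContours(o,0,2)[0],key=cv2.contourArea);bx=cv2.boxPoints(cv2.minAreaRect(c));s=np.argsort(bx[:,0]);e=np.array([bx[s[:2]].mean(0),bx[s[2:]].mean(0)])
    print(n,e.tolist(),cv2.minAreaRect(c)[1],ray(F,e,.044).round(4).tolist())
E
```

```text
scene front bottom z0 pt 0.4894 -0.2122 dir -0.0583 0.9983 n 74 ends [ 0.483 -0.129] [ 0.495 -0.329]
scene left rim z42 pt 0.5353 -0.1077 dir 0.9982 0.0606 n 19 ends [ 0.585 -0.104] [ 0.488 -0.111]
[(np.float64(275.5), 228), (np.float64(275.5), 229), (np.float64(275.5), 230)] [(np.float64(275.5), 236), (np.float64(275.5), 237)]
top front bottom z0 pt 0.4919 -0.2267 dir -0.0554 0.9985 n 66 ends [ 0.487 -0.121] [ 0.498 -0.329]
same if rim pt 0.4839 -0.2214 dir -0.0554 0.9985 n 66 ends [ 0.479 -0.119] [ 0.489 -0.32 ]
top left rim pt 0.5618 -0.1001 dir 0.9978 0.0659 n 42 ends [ 0.628 -0.096] [ 0.496 -0.105]
left if z0 pt 0.5725 -0.1012 dir 0.9978 0.0659 n 42 ends [ 0.641 -0.097] [ 0.505 -0.107]
top right rim pt 0.5907 -0.3296 dir 0.9982 0.0603 n 42 ends [ 0.637 -0.328] [ 0.504 -0.335]
top rear pt 0.6529 -0.2144 dir -0.0652 0.9979 n 57 ends [ 0.647 -0.12 ] [ 0.658 -0.305]
top [[303.5599670410156, 205.0800018310547], [344.5799865722656, 210.9399871826172]] (41.43646240234375, 8.485281944274902) [[0.553, -0.1616, 0.044], [0.535, -0.2892, 0.044]]
scene [[310.564208984375, 218.61924743652344], [350.61834716796875, 246.8054962158203]] (48.977516174316406, 15.508033752441406) [[0.5511, -0.1621, 0.044], [0.5222, -0.2958, 0.044]]
```

```bash
python3 - <<'E'
from h import *
f=grab_frame("top")
th=.06;c=np.array([.572,-.218]);R=np.array([[np.cos(th),-np.sin(th)],[np.sin(th),np.cos(th)]])
def W(x,y,z): return [*(c+R@[x,y]),z]
for a in np.arange(1.3,1.61,.06):
    s,k=np.sin(a),np.cos(a)
    e=[85-168*k+7*s,43.5+168*s+7*k]; i=[85-168*k,43.5+168*s]
    P=[W(q[0]/1e3,y,q[1]/1e3) for q in(e,i) for y in(.11,0,-.11)]+[W((85-168*k-18*np.cos(a-1.2))/1e3+.0,y,(43.5+168*s+18*np.sin(a-1.2))/1e3) for y in (.07,-.07)]
    print(a.round(2),((proj(f,P)-[260,145]+.4)*5).round(0).tolist())
g=grab_frame("top");im=g["image"];crop(g,265,145,390,180,6,"pics/lid.png")
E
```

```text
1.3 [[138.0, 126.0], [337.0, 116.0], [534.0, 106.0], [139.0, 139.0], [337.0, 129.0], [535.0, 119.0], [214.0, 165.0], [467.0, 152.0]]
1.36 [[137.0, 108.0], [336.0, 98.0], [533.0, 88.0], [138.0, 121.0], [337.0, 111.0], [534.0, 101.0], [213.0, 146.0], [467.0, 133.0]]
1.42 [[136.0, 90.0], [335.0, 80.0], [532.0, 70.0], [137.0, 102.0], [335.0, 92.0], [532.0, 83.0], [212.0, 127.0], [466.0, 114.0]]
1.48 [[135.0, 72.0], [333.0, 62.0], [530.0, 53.0], [135.0, 85.0], [334.0, 75.0], [531.0, 65.0], [211.0, 108.0], [465.0, 95.0]]
1.54 [[134.0, 55.0], [332.0, 45.0], [528.0, 36.0], [134.0, 67.0], [333.0, 57.0], [529.0, 48.0], [210.0, 89.0], [463.0, 76.0]]
1.6 [[132.0, 38.0], [330.0, 28.0], [526.0, 19.0], [133.0, 50.0], [331.0, 40.0], [527.0, 31.0], [208.0, 70.0], [462.0, 58.0]]
```

View pics/lid.png

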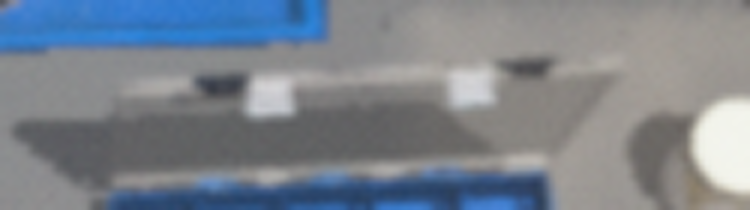

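The lid leans at about 1.48 rad: its bright edge runs from (120,90) to (620,60) and the dark latches are at (220,83) and (525,66). The case is at about (0.572, -0.218) with yaw 0.06, and the pen's middle is near (0.545, -0.227). I'll grip the pen from slightly to its front, so the gripper body stays clear of the lid.

```bash
A='-0.038,-0.047,0,0,0.048'
python3 -m crank '[-0.0384,-0.0474,0,0,0.048,-0.0384,-0.0474,0,0,0.048,-0.0384,-0.0474,0,0,0.048,-0.0384,-0.0474,0,0,0.048,-0.0384,-0.0474,0,0,0.048]' 15
python3 -m crank '[-0.0384,-0.0474,0,0,0.048,-0.0384,-0.0474,0,0,0.048,-0.0384,-0.0474,0,0,0.048,-0.0384,-0.0474,0,0,0.048,-0.0384,-0.0474,0,0,0.048]'
python3 -m crank '[-0.0384,-0.0474,0,0,0.048,-0.0384,-0.0474,0,0,0.048,-0.0384,-0.0474,0,0,0.048,-0.0384,-0.0474,0,0,0.048,-0.0384,-0.0474,0,0,0.048]'
python3 -m crank '[0,0,0,0.18,0.048,0,0,0,0.18,0.048,0,0,0,0.18,0.048,0,0,0,0.18,0.048,0,0,0,0.18,0.048]'
python3 -m crank '[0,0,0,0.18,0.048,0,0,0,0.18,0.048,0,0,0,0,0.048,0,0,0,0,0.048]'
```

```text
time: 1.08
tool_pos: [0.2738, 0.3048, 0.2188]
orientation: [[-0.971, 0.239, 0.001], [0.239, 0.971, 0.001], [-0.001, 0.001, -1.0]]
contact_force: [1.2, -1.1, 0.0]
grip_width: 0.536
grip_force: 0.0
time: 1.7
tool_pos: [0.4037, 0.0284, 0.2192]
orientation: [[-0.971, 0.24, 0.002], [0.24, 0.971, 0.0], [-0.002, 0.001, -1.0]]
contact_force: [0.6, 1.1, 0.7]
grip_width: 0.514
grip_force: 0.0
time: 2.33
tool_pos: [0.5333, -0.2478, 0.2188]
orientation: [[-0.971, 0.24, 0.001], [0.24, 0.971, -0.0], [-0.001, -0.0, -1.0]]
contact_force: [0.3, 0.6, 0.8]
grip_width: 0.515
grip_force: 0.0
time: 2.95
tool_pos: [0.5326, -0.2457, 0.2187]
orientation: [[-0.41, 0.912, 0.0], [0.912, 0.41, -0.0], [-0.0, 0.0, -1.0]]
contact_force: [0.2, 1.0, -0.4]
grip_width: 0.519
grip_force: 0.0
time: 3.45
tool_pos: [0.5326, -0.2457, 0.2187]
orientation: [[-0.073, 0.997, 0.0], [0.997, 0.073, -0.0], [-0.0, 0.0, -1.0]]
contact_force: [0.7, 0.2, -0.2]
grip_width: 0.516
grip_force: 0.0
```

```bash
python3 -m crank '[0,0,0.04,0,0.048,0,0,0.04,0,0.048,0,0,0.04,0,0.048,0,0,0.03,0,0.048,0,0,0.015,0,0.048]'
python3 -m crank '[0,0,0.015,0,0.048,0,0,0,0,0.048]'
python3 -m crank '[0,0,0,0,0.0,0,0,0,0,0.0,0,0,0,0,0.0,0,0,0,0,0.0,0,0,0,0,0.0]' 15
```

```text
time: 4.08
tool_pos: [0.5315, -0.245, 0.0516]
orientation: [[-0.071, 0.997, -0.002], [0.997, 0.071, 0.001], [0.002, -0.002, -1.0]]
contact_force: [0.1, 0.2, 0.5]
grip_width: 0.516
grip_force: 0.0
time: 4.32
tool_pos: [0.5323, -0.2455, 0.038]
orientation: [[-0.07, 0.998, -0.001], [0.998, 0.07, 0.001], [0.001, -0.001, -1.0]]
contact_force: [-0.2, 0.9, -0.4]
grip_width: 0.516
grip_force: 0.0
time: 4.95
tool_pos: [0.533, -0.2459, 0.0392]
orientation: [[-0.069, 0.998, 0.001], [0.998, 0.069, -0.001], [-0.001, 0.001, -1.0]]
contact_force: [0.3, 0.2, 3.5]
grip_width: 0.184
grip_force: 14.3
```

```bash
python3 - <<'E'
from h import *
g=grab_frame("scene");f=grab_frame("top")
a=cv2.resize(g["image"][170:290,240:400],None,fx=4,fy=4,interpolation=2);b=cv2.resize(f["image"][140:260,250:410],None,fx=4,fy=4,interpolation=2)
cv2.imwrite("pics/g1.png",cv2.resize(np.hstack([a,b]),None,fx=.62,fy=.62)[:,:,::-1])
s=observe();print(s["grip_width"],s["grip_force"],s["contact_force"])
E
```

```text
0.18549667852511068 14.289762508124113 [-0.03068796 -0.47165751  4.2743317 ]
```

View pics/g1.png

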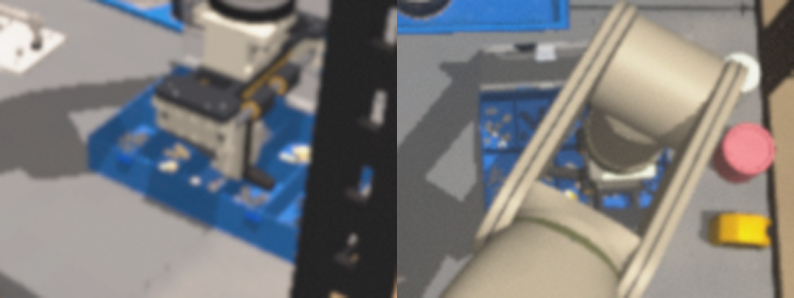

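The pen is between the fingers: opening 17 mm, grip 14 N. I'll lift it out and check the free spot.

```bash
python3 -m crank '[0,0,-0.02,0,0,0,0,-0.05,0,0,0,0,-0.05,0,0,0,0,0,0,0]'
python3 - <<'E'
from h import *
f=grab_frame("top")
print(ray(f,[(187,183),(233,182),(234,209),(189,211)],.01).round(3).tolist(),ray(f,[(167,193),(190,193),(210,206)],.06).round(3).tolist())
print(ray(f,[(190,265),(218,263),(253,253),(205,258)],.015).round(3).tolist())
s=observe();print(s["grip_width"],s["grip_force"])
g=grab_frame("scene");a=cv2.resize(g["image"][150:290,240:400],None,fx=4,fy=4,interpolation=2);cv2.imwrite("pics/g2.png",a[:,:,::-1])
E
```

```text
time: 5.55
tool_pos: [0.5357, -0.2474, 0.1657]
orientation: [[-0.069, 0.998, 0.009], [0.998, 0.069, -0.005], [-0.006, 0.009, -1.0]]
contact_force: [0.2, 0.4, -0.7]
grip_width: 0.184
grip_force: 14.2
[[0.634, 0.214, 0.01], [0.638, 0.064, 0.01], [0.547, 0.058, 0.01], [0.54, 0.202, 0.01]] [[0.586, 0.263, 0.06], [0.586, 0.191, 0.06], [0.545, 0.127, 0.06]]
[[0.368, 0.189, 0.015], [0.374, 0.103, 0.015], [0.406, -0.005, 0.015], [0.39, 0.144, 0.015]]
0.18104248756554245 14.204224180430174
```

View pics/g2.png

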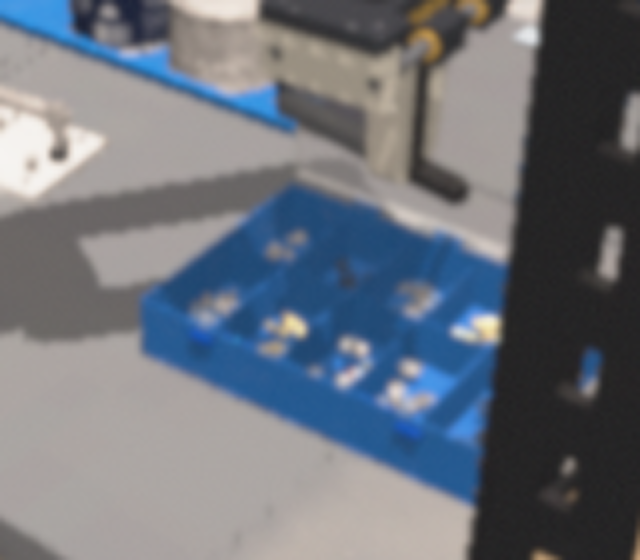

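The pen hangs level in the gripper, from about (280,100) to (465,190), and the case is untouched. I'll lay it near (0.455, 0.06).

```bash
python3 -m crank '[0.0594,-0.0121,0,0,0,0.0594,-0.0121,0,0,0,0.0594,-0.0121,0,0,0,0.0594,-0.0121,0,0,0,0.0594,-0.0121,0,0,0]'
python3 -m crank '[0,0,0.02,0.07,0,0,0,0.05,0,0,0,0,0.05,0,0,0,0,0.025,0,0,0,0,0,0,0]'
python3 -m crank '[0,0,0.005,0,0,0,0,0.005,0,0,0,0,0,0,0]'
```

```text
time: 6.28
tool_pos: [0.4497, 0.0481, 0.1569]
orientation: [[-0.069, 0.998, -0.003], [0.998, 0.069, 0.0], [0.0, -0.003, -1.0]]
contact_force: [1.1, 1.0, -0.7]
grip_width: 0.185
grip_force: 14.2
time: 6.9
tool_pos: [0.4478, 0.0465, 0.0101]
orientation: [[0.001, 1.0, -0.008], [1.0, -0.001, 0.0], [0.0, -0.008, -1.0]]
contact_force: [0.6, -0.0, -0.6]
grip_width: 0.179
grip_force: 14.2
time: 7.28
tool_pos: [0.4522, 0.0464, 0.0041]
orientation: [[0.001, 1.0, 0.001], [1.0, -0.001, -0.0], [-0.0, 0.001, -1.0]]
contact_force: [0.6, -0.2, 0.7]
grip_width: 0.183
grip_force: 14.2
```

```bash
python3 -m crank '[0,0,0.002,0,0,0,0,0,0,0.03,0,0,0,0,0.03,0,0,0,0,0.03]'
python3 -m crank '[0,0,-0.015,0,0.03,0,0,-0.05,0,0.03,0,0,-0.06,0,0.03,0,0,-0.06,0,0,0,0,-0.06,0,0]'
python3 -m crank '[0,0,-0.02,0.168,0,0,0,0,0.168,0,0,0,0,0.168,0,0,0,0,0.168,0,0,0,0,0.168,0]'
python3 -m crank '[0,0,0,0.168,0,0,0,0,0.168,0,0,0,0,0.168,0,0,0,0,0.168,0,0,0,0,0,0]'
python3 - <<'E'
from h import *
f=grab_frame("top")
cv2.imwrite("pics/g3.png",cv2.resize(f["image"][140:290,140:380],None,fx=3,fy=3,interpolation=2)[:,:,::-1])
E
```

```text
time: 7.78
tool_pos: [0.4518, 0.0465, 0.0016]
orientation: [[0.001, 1.0, -0.0], [1.0, -0.001, 0.0], [0.0, -0.0, -1.0]]
contact_force: [-0.7, -0.1, 0.1]
grip_width: 0.321
grip_force: 0.0
time: 8.4
tool_pos: [0.4514, 0.0465, 0.2499]
orientation: [[0.001, 1.0, 0.001], [1.0, -0.001, 0.0], [0.0, 0.001, -1.0]]
contact_force: [1.2, -0.4, -0.6]
grip_width: 0.159
grip_force: 0.0
time: 9.02
tool_pos: [0.4517, 0.0465, 0.2678]
orientation: [[0.749, 0.663, 0.001], [0.663, -0.749, 0.0], [0.001, 0.001, -1.0]]
contact_force: [0.3, -0.5, -0.0]
grip_width: 0.007
grip_force: 0.0
time: 9.65
tool_pos: [0.4517, 0.0464, 0.2676]
orientation: [[0.998, 0.059, 0.001], [0.059, -0.998, -0.0], [0.001, 0.0, -1.0]]
contact_force: [0.6, -0.1, -0.1]
grip_width: 0.008
grip_force: 0.0
```

View pics/g3.png

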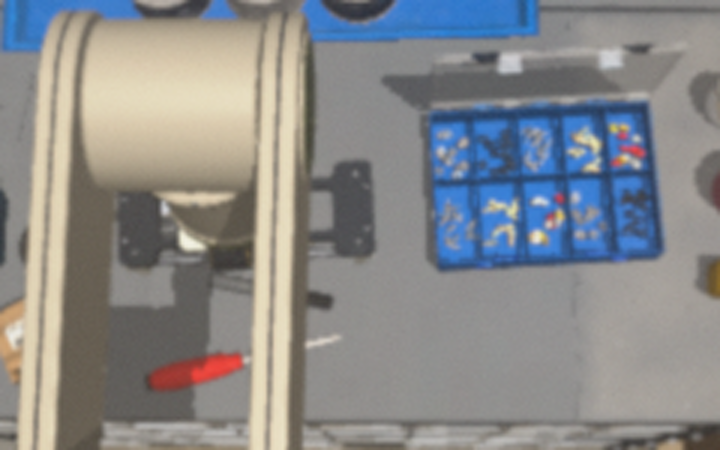

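The pen lies on the worktop, cap at about (320,300), clear of the case and screwdriver. The case at (545,185) and the lid are unchanged. Next I'll move behind the lid and swing it down.

```bash
python3 -m crank '[0.0349,0.0452,0,0,0,0.0349,0.0452,0,0,0,0.0349,0.0452,0,0,0,0.0349,0.0452,0,0,0,0.0349,0.0452,0,0,0]'
python3 -m crank '[0.0349,0.0452,0,0,0,0,0,0,0,0,0,0,0.035,0,0,0,0,0.038,0,0,0,0,0,0,0]'
python3 -m crank '[-0.01,0,0,0,0,-0.01,0,0,0,0,-0.014,0,0.002,0,0,-0.014,0,0.003,0,0,-0.014,0,0.003,0,0]'
python3 -m crank '[-0.014,0,0.006,0,0,-0.014,0,0.007,0,0,-0.012,0,0.008,0,0]'
python3 -m crank '[-0.012,0,0.009,0,0,-0.010,0,0.011,0,0,-0.010,0,0.011,0,0]'
```

```text
time: 10.32
tool_pos: [0.6401, -0.1706, 0.2671]
orientation: [[0.998, 0.062, 0.0], [0.062, -0.998, -0.0], [0.0, 0.0, -1.0]]
contact_force: [0.7, 0.5, 1.3]
grip_width: 0.006
grip_force: 0.0
time: 10.95
tool_pos: [0.674, -0.2105, 0.1901]
orientation: [[0.998, 0.061, -0.007], [0.061, -0.998, 0.003], [-0.006, -0.003, -1.0]]
contact_force: [-0.8, 0.4, 0.1]
grip_width: 0.006
grip_force: 0.0
time: 11.58
tool_pos: [0.6147, -0.2163, 0.1882]
orientation: [[0.998, 0.058, 0.004], [0.058, -0.998, -0.002], [0.004, 0.002, -1.0]]
contact_force: [1.0, 0.7, 0.4]
grip_width: 0.004
grip_force: 0.5
time: 11.95
tool_pos: [0.5748, -0.2187, 0.1671]
orientation: [[0.998, 0.058, 0.004], [0.058, -0.998, -0.002], [0.004, 0.002, -1.0]]
contact_force: [0.0, 0.6, 1.6]
grip_width: 0.007
grip_force: 0.4
time: 12.32
tool_pos: [0.5429, -0.2205, 0.1354]
orientation: [[0.998, 0.058, 0.003], [0.058, -0.998, -0.002], [0.003, 0.002, -1.0]]
contact_force: [0.9, 0.0, -0.9]
grip_width: 0.005
grip_force: 0.3
```

```bash
python3 -m crank '[-0.008,0,0.012,0,0,-0.007,0,0.013,0,0,-0.006,0,0.013,0,0]'
python3 -m crank '[-0.004,0,0.012,0,0,-0.003,0,0.012,0,0,-0.001,0,0.007,0,0,0,0,0,0,0]'
python3 - <<'E'
from h import *
g=grab_frame("scene");a=cv2.resize(g["image"][150:290,240:400],None,fx=4,fy=4,interpolation=2);cv2.imwrite("pics/g4.png",a[:,:,::-1]);print(observe()["tool_pos"])
E
```

```text
time: 12.7
tool_pos: [0.5214, -0.2212, 0.0948]
orientation: [[0.998, 0.058, 0.0], [0.058, -0.998, -0.0], [0.0, 0.0, -1.0]]
contact_force: [1.1, -0.0, 0.6]
grip_width: 0.005
grip_force: 0.3
time: 13.2
tool_pos: [0.5133, -0.2213, 0.0638]
orientation: [[0.998, 0.058, -0.001], [0.058, -0.998, 0.001], [-0.001, -0.001, -1.0]]
contact_force: [0.5, 0.7, -0.5]
grip_width: 0.006
grip_force: 0.0
[ 0.51373599 -0.22153269  0.06439055]
```

View pics/g4.png

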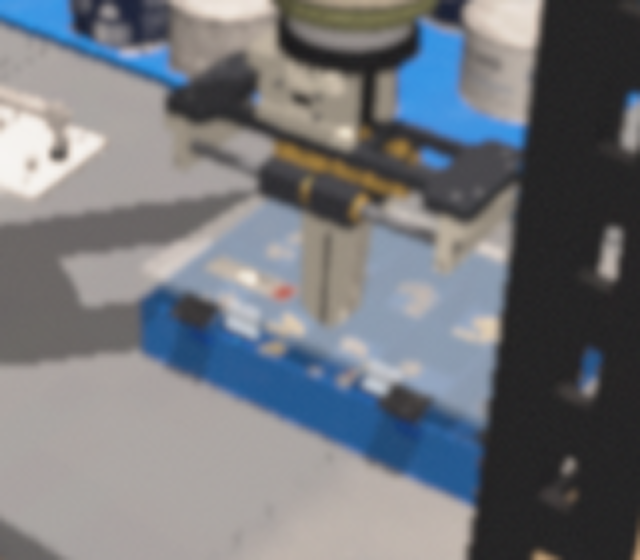

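The lid is almost down: the fingers are on it at (325,315) and the latches stick out at (193,308) and (405,402). I'll shift to the front edge and press.

```bash
python3 -m crank '[0,0,-0.006,0,0,-0.0145,0,0,0,0,0,0,0.006,0,0,0,0,0,0,0]'
python3 -m crank '[0,0,0.003,0,0,0,0,0.003,0,0,0,0,0,0,0]'
python3 -m crank '[0,0,0.002,0,0,0,0,0,0,0]'
python3 -m crank '[0,0,0.002,0,0,0,0,0,0,0]'
```

```text
time: 13.75
tool_pos: [0.4986, -0.2223, 0.064]
orientation: [[0.998, 0.057, -0.001], [0.057, -0.998, 0.0], [-0.001, -0.001, -1.0]]
contact_force: [-0.6, 0.3, 0.0]
grip_width: 0.004
grip_force: 0.0
time: 14.12
tool_pos: [0.4994, -0.2225, 0.0586]
orientation: [[0.998, 0.058, -0.0], [0.058, -0.998, -0.0], [-0.0, 0.0, -1.0]]
contact_force: [-0.5, -1.0, -0.2]
grip_width: 0.003
grip_force: 0.2
time: 14.38
tool_pos: [0.4996, -0.2226, 0.0576]
orientation: [[0.998, 0.058, 0.0], [0.058, -0.998, -0.0], [0.0, 0.0, -1.0]]
contact_force: [-3.9, 1.5, 9.1]
grip_width: 0.005
grip_force: 4.5
time: 14.62
tool_pos: [0.4998, -0.2227, 0.0551]
orientation: [[0.998, 0.058, 0.001], [0.058, -0.998, -0.001], [0.001, 0.001, -1.0]]
contact_force: [0.0, -1.1, 2.6]
grip_width: 0.003
grip_force: 0.7
```

```bash
python3 -m crank '[0,0,0.002,0,0,0,0,0,0,0]'
python3 -m crank '[0,0,0.002,0,0,0,0,0,0,0]'
python3 -m crank '[0,0,0.002,0,0,0,0,0,0,0]'
python3 -m crank '[0,0,0.001,0,0,0,0,0,0,0]'
```

```text
time: 14.88
tool_pos: [0.4988, -0.2221, 0.0519]
orientation: [[0.998, 0.058, -0.001], [0.058, -0.998, 0.001], [-0.001, -0.001, -1.0]]
contact_force: [0.1, -0.4, -0.0]
grip_width: 0.006
grip_force: 0.0
time: 15.12
tool_pos: [0.4993, -0.2224, 0.0505]
orientation: [[0.998, 0.058, -0.0], [0.058, -0.998, 0.0], [-0.0, -0.0, -1.0]]
contact_force: [0.0, 0.2, 0.5]
grip_width: 0.004
grip_force: 0.2
time: 15.38
tool_pos: [0.4994, -0.2225, 0.0501]
orientation: [[0.998, 0.058, -0.0], [0.058, -0.998, -0.0], [-0.0, 0.0, -1.0]]
contact_force: [-6.2, 2.9, 14.8]
grip_width: 0.008
grip_force: 7.4
time: 15.62
tool_pos: [0.4994, -0.2226, 0.0498]
orientation: [[0.998, 0.058, -0.0], [0.058, -0.998, -0.0], [-0.0, 0.0, -1.0]]
contact_force: [-11.1, 4.2, 21.4]
grip_width: 0.005
grip_force: 10.8
```

The lid snapped and now gives no more: 21 N at z = 49.8 mm. One firmer press, then the left latch.

```bash
python3 -m crank '[0,0,0.001,0,0,0,0,0,0,0]'
python3 -m crank '[0,0,-0.02,0,0,0,0,-0.02,0,0,-0.0147,-0.0351,0,0,0,-0.0147,-0.0351,0,0,0,0,0,0,0,0]'
python3 -m crank '[0,0,0.015,0,0,0,0,0.01,0,0,0,0,0.01,0,0,0,0,0.006,0,0,0,0,0,0,0]'
python3 -m crank '[0,0,0.006,0,0,0,0,0.006,0,0,0,0,0.006,0,0,0,0,0,0,0]'
```

```text
time: 15.88
tool_pos: [0.4995, -0.2226, 0.0496]
orientation: [[0.998, 0.058, -0.0], [0.058, -0.998, -0.0], [-0.0, 0.0, -1.0]]
contact_force: [-14.3, 6.0, 29.1]
grip_width: 0.007
grip_force: 14.3
time: 16.5
tool_pos: [0.4648, -0.1522, 0.0861]
orientation: [[0.998, 0.06, -0.001], [0.06, -0.998, 0.001], [-0.001, -0.001, -1.0]]
contact_force: [0.3, 0.1, 0.4]
grip_width: 0.001
grip_force: 0.0
time: 17.12
tool_pos: [0.4656, -0.1541, 0.0451]
orientation: [[0.998, 0.058, -0.001], [0.058, -0.998, 0.0], [-0.001, -0.0, -1.0]]
contact_force: [0.2, 0.1, 0.1]
grip_width: 0.005
grip_force: 0.0
time: 17.62
tool_pos: [0.4654, -0.1538, 0.0268]
orientation: [[0.998, 0.058, -0.001], [0.058, -0.998, 0.001], [-0.001, -0.001, -1.0]]
contact_force: [-2.3, -0.2, -0.0]
grip_width: 0.003
grip_force: 0.0
```

```bash
for i in 1; do :; done
python3 -m crank '[0.0015,0,0,0,0,0,0,0,0,0]'
python3 -m crank '[0.0015,0,0,0,0,0,0,0,0,0]'
python3 -m crank '[0.0015,0,0,0,0,0,0,0,0,0]'
python3 -m crank '[0.0015,0,0,0,0,0,0,0,0,0]'
```

```text
time: 17.88
tool_pos: [0.4674, -0.1539, 0.0276]
orientation: [[0.998, 0.058, -0.0], [0.058, -0.998, 0.0], [-0.0, -0.0, -1.0]]
contact_force: [-0.5, 0.5, -1.5]
grip_width: 0.003
grip_force: 0.4
time: 18.12
tool_pos: [0.4683, -0.1539, 0.0274]
orientation: [[0.998, 0.058, -0.001], [0.058, -0.998, 0.0], [-0.001, -0.0, -1.0]]
contact_force: [-4.9, -1.0, 1.0]
grip_width: 0.004
grip_force: 2.4
time: 18.38
tool_pos: [0.4687, -0.1538, 0.0271]
orientation: [[0.998, 0.058, -0.004], [0.058, -0.998, 0.0], [-0.004, -0.001, -1.0]]
contact_force: [-9.9, -1.4, 3.3]
grip_width: 0.004
grip_force: 4.9
time: 18.62
tool_pos: [0.4697, -0.1533, 0.0269]
orientation: [[0.998, 0.058, -0.005], [0.058, -0.998, 0.001], [-0.005, -0.001, -1.0]]
contact_force: [-11.9, 0.8, 4.9]
grip_width: 0.005
grip_force: 5.7
```

```bash
python3 -m crank '[-0.012,0,0,0,0,-0.02,0,-0.02,0,0,-0.02,0,-0.06,0,0,0,0,-0.06,0,0,0,0,0,0,0]'
cat > m.py <<'E'
from h import *
def run():
    g=grab_frame("scene");h=cv2.cvtColor(g["image"],cv2.COLOR_RGB2HSV)
    m=cv2.inRange(h,(98,110,40),(128,255,255));o=np.zeros_like(m);o[180:290,260:365]=m[180:290,260:365];o=cv2.morphologyEx(o,cv2.MORPH_CLOSE,np.ones((7,7)))
    b=np.array([(c,np.flatnonzero(o[:,c]).max()+.5) for c in range(278,356) if o[:,c].any()])
    P=ray(g,b,0)[:,:2]
    for _ in range(4):
        vx,vy,x,y=cv2.fitLine(P.astype(np.float32),cv2.DIST_HUBER,0,.0005,.0005).ravel();P=P[abs((P-[x,y])@[-vy,vx])<.002]
    print("front at y=-.2122: x",x+(-.2122-y)*vx/vy,"yaw",-vx/vy,len(P))
    c=np.array([.572,-.218]);th=.06;R=np.array([[np.cos(th),-np.sin(th)],[np.sin(th),np.cos(th)]])
    d=cv2.inRange(h,(0,0,0),(180,255,70))
    for s in(1,-1):
        for a in (0,.4,.8,1.2):
            e=[(-85-3-18*np.sin(a)*1)/1e3,0,(48-18*np.cos(a))/1e3]
            print(s,a,proj(g,[[*(c+R@[e[0],s*.07+w]),e[2]] for w in(.013,-.013)]).round(1).tolist())
    for x0,x1,y0,y1 in((276,304,217,248),(328,356,238,268)):
        print(x0,y0);[print("".join("%4d"%v for v in r)) for r in h[y0:y1:2,x0:x1:2,2]]
run()
E
python3 m.py
```

```text
time: 19.25
tool_pos: [0.4239, -0.1587, 0.1735]
orientation: [[0.998, 0.057, 0.012], [0.058, -0.998, -0.005], [0.011, 0.006, -1.0]]
contact_force: [0.5, 0.2, -1.0]
grip_width: 0.005
grip_force: 0.0
front at y=-.2122: x 0.4897235 yaw 0.05795668 78
1 0 [[284.6, 233.4], [293.5, 237.4]]
1 0.4 [[282.8, 234.4], [291.8, 238.4]]
1 0.8 [[281.3, 234.2], [290.3, 238.3]]
1 1.2 [[280.3, 233.0], [289.3, 237.1]]
-1 0 [[335.5, 256.5], [345.8, 261.1]]
-1 0.4 [[333.9, 257.6], [344.2, 262.3]]
-1 0.8 [[332.6, 257.6], [343.0, 262.4]]
-1 1.2 [[331.9, 256.5], [342.3, 261.2]]
276 217
 107 121 154 170 175 177 177 178 189 221 220 195 182 179
 129 161 172 176 177 178 177 174 202 243 245 243 234 210
 160 172 177 177 176 177 176 173 181 217 239 244 245 238
 139 157 168 175 177 178 177 175 178 182 207 214 219 204
 122 131 140 154 166 172 175 178 190 191 198 191 180 192
 116 120 123 131 141 134 147 172 185 187 182 184 178 178
 115 117 119 122 136  92  71 111 149 174 186 195 187 180
 115 118 119 125 137  85  55  49  65 115 164 194 204 200
 113 119 120 129 140  96  96  82  50  80 133 159 178 193
 111 120 120 127 137
[... 541 characters left out ...]
 188 182 180 179
 182 182 193 185 177 175 183 190 192 195 193 192 189 184
 154 166 193 201 196 192 190 194 194 194 194 194 189 181
 140 154 170 184 196 203 190 189 185 183 189 189 181 177
 142 151 155 153 151 142 164 182 190 185 186 181 177 177
 145 145 145 136 103  71  98 139 162 178 179 177 177 176
 144 145 140 112  71  60  63  77  93 116 153 171 175 177
 144 144 133  86  63  63  65  67  67  94 134 147 161 181
 144 142 139 117  86  66  60  61  75 119 137 144 158 160
 147 143 141 124 115 105  84  76 102 133 141 143 152 145
 155 145 134 120 118 119 116 112 124 139 142 143 143 142
 170 158 133 118 119 119 119 121 135 141 142 142 142 143
 180 170 131 112 115 121 122 130 142 142 143 143 143 143
```

```bash
python3 -m crank '[0.026,-0.003,0,0,0,0,0,0.055,0,0,0,0,0.055,0,0,0,0,0.045,0,0,0,0,0,0,0]'
python3 -m crank '[0.006,0,0,0,0,0.006,0,0,0,0,0.003,0,0,0,0,0,0,0,0,0]'
python3 -m crank '[0.0015,0,0,0,0,0,0,0,0,0]'
python3 -m crank '[0.0015,0,0,0,0,0,0,0,0,0]'
python3 -m crank '[0.0015,0,0,0,0,0,0,0,0,0]'
```

```text
time: 19.92
tool_pos: [0.4413, -0.15, 0.0069]
orientation: [[0.998, 0.058, -0.009], [0.058, -0.998, 0.004], [-0.009, -0.005, -1.0]]
contact_force: [-0.1, 0.7, 0.4]
grip_width: 0.007
grip_force: 0.0
time: 20.42
tool_pos: [0.462, -0.1516, 0.0129]
orientation: [[0.998, 0.058, 0.002], [0.058, -0.998, -0.001], [0.002, 0.001, -1.0]]
contact_force: [-0.2, -0.5, -0.3]
grip_width: 0.004
grip_force: 0.0
time: 20.68
tool_pos: [0.4625, -0.1512, 0.0119]
orientation: [[0.998, 0.058, -0.0], [0.058, -0.998, 0.0], [-0.0, -0.0, -1.0]]
contact_force: [-0.5, 0.1, 0.1]
grip_width: 0.006
grip_force: 0.0
time: 20.92
tool_pos: [0.464, -0.1512, 0.0119]
orientation: [[0.998, 0.058, 0.0], [0.058, -0.998, 0.0], [0.0, -0.0, -1.0]]
contact_force: [0.1, -1.5, -1.0]
grip_width: 0.002
grip_force: 0.0
time: 21.18
tool_pos: [0.4656, -0.1511, 0.0119]
orientation: [[0.998, 0.058, 0.0], [0.058, -0.998, -0.0], [0.0, 0.0, -1.0]]
contact_force: [-0.1, -0.4, 0.4]
grip_width: 0.005
grip_force: 0.0
```

```bash
python3 -m crank '[0.0015,0,-0.006,0,0,0,0,0,0,0]'
python3 -m crank '[0.0015,0,0,0,0,0,0,0,0,0]'
python3 -m crank '[0.0015,0,0,0,0,0,0,0,0,0]'
python3 -m crank '[0.0015,0,0,0,0,0,0,0,0,0]'
```

```text
time: 21.42
tool_pos: [0.4677, -0.1513, 0.0187]
orientation: [[0.998, 0.058, 0.001], [0.058, -0.998, -0.001], [0.001, 0.001, -1.0]]
contact_force: [-0.1, -0.2, 0.2]
grip_width: 0.004
grip_force: 0.0
time: 21.68
tool_pos: [0.4685, -0.1509, 0.0179]
orientation: [[0.998, 0.058, 0.0], [0.058, -0.998, -0.0], [0.0, 0.0, -1.0]]
contact_force: [-0.6, 0.4, -0.4]
grip_width: 0.004
grip_force: 0.0
time: 21.92
tool_pos: [0.4693, -0.1508, 0.0176]
orientation: [[0.998, 0.058, -0.002], [0.058, -0.998, 0.0], [-0.002, -0.0, -1.0]]
contact_force: [-4.3, -0.9, 2.4]
grip_width: 0.006
grip_force: 2.3
time: 22.18
tool_pos: [0.4695, -0.1508, 0.0175]
orientation: [[0.998, 0.058, -0.004], [0.058, -0.998, 0.0], [-0.004, -0.001, -1.0]]
contact_force: [-11.6, -1.6, 8.7]
grip_width: 0.006
grip_force: 5.9
```

```bash
python3 -m crank '[-0.006,0,0,0,0,-0.01,0,0,0,0,0,0,-0.035,0,0,0,0,-0.035,0,0,0,0,0,0,0]'
python3 -m crank '[0.003,0.048,0,0,0,0.003,0.048,0,0,0,0.003,0.047,0,0,0,0,0,0,0,0]'
```

```text
time: 22.8
tool_pos: [0.4577, -0.1527, 0.0913]
orientation: [[0.998, 0.058, 0.006], [0.058, -0.998, -0.003], [0.006, 0.003, -1.0]]
contact_force: [0.1, -0.8, 0.2]
grip_width: 0.007
grip_force: 0.0
time: 23.3
tool_pos: [0.4721, -0.2964, 0.0868]
orientation: [[0.999, 0.055, -0.0], [0.055, -0.999, -0.0], [-0.0, 0.0, -1.0]]
contact_force: [0.1, -0.9, 0.9]
grip_width: 0.004
grip_force: 0.0
```

```bash
python3 m.py | head -25
```

```text
front at y=-.2122: x 0.48947963 yaw 0.060476873 71
1 0 [[284.6, 233.4], [293.5, 237.4]]
1 0.4 [[282.8, 234.4], [291.8, 238.4]]
1 0.8 [[281.3, 234.2], [290.3, 238.3]]
1 1.2 [[280.3, 233.0], [289.3, 237.1]]
-1 0 [[335.5, 256.5], [345.8, 261.1]]
-1 0.4 [[333.9, 257.6], [344.2, 262.3]]
-1 0.8 [[332.6, 257.6], [343.0, 262.4]]
-1 1.2 [[331.9, 256.5], [342.3, 261.2]]
276 217
 107 121 153 171 175 177 178 179 195 222 220 195 182 179
 129 161 170 175 178 177 178 196 239 246 246 243 234 210
 161 171 177 176 177 178 179 198 240 246 247 247 246 242
 146 157 169 175 177 178 176 177 188 222 244 247 246 226
 146 146 149 157 168 172 175 178 189 192 207 216 207 198
 146 144 149 151 140 129 144 171 185 186 182 183 178 177
 145 143 145 138 122  77  65 107 150 174 186 195 187 180
 146 144 140 126 115  72  42  42  65 114 165 193 203 200
 142 144 131 120 116  84  77  73  50  79 133 160 178 192
 140 138 124 119 119 111  98  89  72  81 121 129 143 161
 135 123 120 119 119 117 116 110  96  99 119 120 122 128
 124 111 116 119 120 119 118 118 118 116 118 119 119 118
 107 105 105 112 119 120 119 119 119 119 119 119 120 117
 106 106 106 105 105 111 117 119 119 120 119 119 120 118
 106 106 105 105 107 105 104 108 113 117 118 118 119 118
```

```bash
python3 -m crank '[0,0,0.015,0,0,0,0,0.01,0,0,0,0,0.01,0,0,0,0,0.006,0,0,0,0,0,0,0]'
python3 -m crank '[0,0,0.006,0,0,0,0,0.006,0,0,0,0,0.007,0,0,0,0,0,0,0]'
python3 -m crank '[0.0015,0,0,0,0,0,0,0,0,0]'
python3 -m crank '[0.0015,0,0,0,0,0,0,0,0,0]'
python3 -m crank '[0.0015,0,0,0,0,0,0,0,0,0]'
```

```text
time: 23.98
tool_pos: [0.4725, -0.2935, 0.0464]
orientation: [[0.998, 0.058, -0.001], [0.058, -0.998, 0.001], [-0.001, -0.001, -1.0]]
contact_force: [0.3, -0.5, 0.3]
grip_width: 0.008
grip_force: 0.0
time: 24.48
tool_pos: [0.472, -0.2934, 0.0267]
orientation: [[0.998, 0.058, -0.001], [0.058, -0.998, 0.001], [-0.001, -0.001, -1.0]]
contact_force: [0.5, -0.6, 1.2]
grip_width: 0.007
grip_force: 0.0
time: 24.72
tool_pos: [0.4736, -0.2935, 0.0274]
orientation: [[0.998, 0.058, -0.001], [0.058, -0.998, 0.001], [-0.001, -0.001, -1.0]]
contact_force: [-3.7, 0.5, -2.6]
grip_width: 0.004
grip_force: 1.6
time: 24.98
tool_pos: [0.4765, -0.294, 0.0285]
orientation: [[0.998, 0.058, 0.001], [0.058, -0.998, -0.001], [0.001, 0.001, -1.0]]
contact_force: [-0.1, 0.2, -0.1]
grip_width: 0.006
grip_force: 0.2
time: 25.22
tool_pos: [0.477, -0.294, 0.0281]
orientation: [[0.998, 0.058, -0.001], [0.058, -0.998, -0.0], [-0.001, 0.0, -1.0]]
contact_force: [-4.8, -0.9, 1.3]
grip_width: 0.004
grip_force: 2.2
```

The force dropped off as each latch snapped under: the left one at about 0.467, the right one just now. Both then met a stiff stop at the same case x. I'll give a last small push, retreat and check.

```bash
python3 -m crank '[0.0012,0,0,0,0,0,0,0,0,0]'
python3 -m crank '[-0.012,0,0,0,0,-0.02,0,-0.02,0,0,-0.02,-0.02,-0.06,0,0,-0.02,-0.06,-0.03,0,0,-0.02,-0.06,0,0,0]'
python3 -m crank '[-0.01,-0.06,0,0,0,0,-0.06,0,0,0,0,-0.06,0,0,0,0,-0.03,0,0,0,0,0,0,0,0]'
python3 m.py | head -1
python3 - <<'E'
from h import *
g=grab_frame("scene");f=grab_frame("top")
a=cv2.resize(g["image"][190:280,260:360],None,fx=4,fy=4,interpolation=2);b=cv2.resize(f["image"][145:285,180:400],None,fx=2,fy=2,interpolation=2)
c=np.zeros((400,800,3),'u1');c[:360,:400]=a;c[:280,400-40:]=b[:, :];cv2.imwrite("pics/end.png",c[:,:,::-1])
E
```

```text
time: 25.48
tool_pos: [0.4772, -0.2939, 0.0279]
orientation: [[0.998, 0.058, -0.002], [0.058, -0.998, -0.0], [-0.002, 0.0, -1.0]]
contact_force: [-8.4, -0.8, 4.7]
grip_width: 0.007
grip_force: 4.6
time: 26.1
tool_pos: [0.3839, -0.1674, 0.1345]
orientation: [[0.998, 0.056, 0.007], [0.056, -0.998, -0.003], [0.007, 0.003, -1.0]]
contact_force: [-0.2, -0.1, 0.9]
grip_width: 0.009
grip_force: 0.0
time: 26.72
tool_pos: [0.3604, 0.0437, 0.1314]
orientation: [[0.998, 0.062, 0.002], [0.062, -0.998, 0.001], [0.002, -0.001, -1.0]]
contact_force: [0.3, -0.3, -0.4]
grip_width: 0.004
grip_force: 0.0
front at y=-.2122: x 0.4901159 yaw 0.051710803 77
```

View pics/end.png

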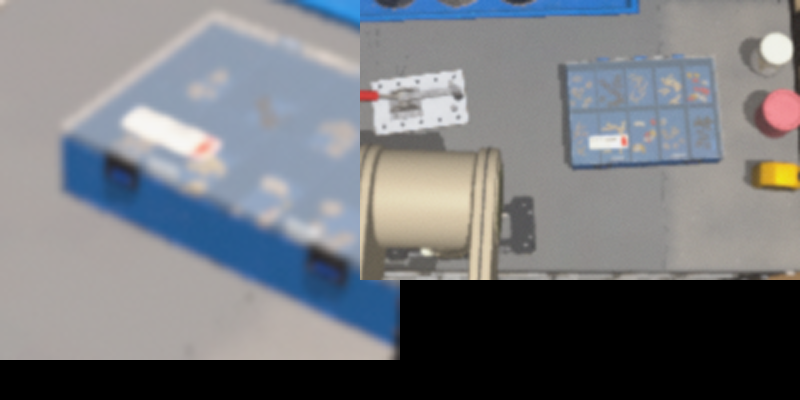

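The lid is flat and home. Both latches hang shut against the front, at (122,170) and (328,265), and look the same. The case has not moved and the robot is touching nothing, so I'm handing in.

```bash
python3 -c "
from station import *
print(close_job())"
```

```text
the job is handed in; nothing more can be done
None
```

The job is handed in at about 27 s: the pen is on the worktop clear of the case, the lid is pressed fully home, both latches snapped shut, the case did not measurably move, and nothing else on the bench was touched on purpose.

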